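# Line up the microscope bench items by height

### The job

Park the two black eyepieces, the brass lock cylinder and the oil bottle on the aluminium strip in order of height, one standing upright in the middle of each round mark: the tallest next to the red button and so on down to the shortest next to the blue button. Leave the pin jar where it stands.

Things in the scene. Friction and masses are not known exactly. Their poses are not given: they have to be found in the camera images.
- short_eyepiece_mid (a point): Short black microscope eyepiece standing upright, loose: round, 32 mm across, 27 mm tall. Point: its centre, 13.5 mm above its underside; z up.
- tall_eyepiece_mid (a point): Taller black microscope eyepiece standing upright, loose: round, 36 mm across, 41 mm tall. Point: its centre, 20.5 mm above its underside; z up.
- lock_cylinder_mid (a point): Brass lock cylinder standing on end, loose: round, 29 mm across, 70 mm tall. Point: its centre, 35 mm above its underside; z up.
- oil_bottle_mid (a point): Small yellow oil bottle with a thin red spout, upright, loose: round body 34 mm across, 114 mm tall with the spout. Point: on its axis, half-way up the body without the spout, 37 mm above its underside (grip here); z up.
- mark_a_top (a point): Fixed round black rubber mark, 50 mm across, with a thin white ring, on a flat aluminium strip (70 x 396 mm, 5 mm thick, fixed to the desk). Point: centre of its upper face, 8 mm above the desk; its y axis runs along the row, from d towards a. One end of the row; the marks a, b, c, d follow one another in a straight row, 80 mm apart, a at the left seen from the robot.
- mark_b_top (a point): Fixed round black rubber mark, 50 mm across, with a thin white ring, on a flat aluminium strip (70 x 396 mm, 5 mm thick, fixed to the desk). Point: centre of its upper face, 8 mm above the desk; its y axis runs along the row, from d towards a. Second from the left.
- mark_c_top (a point): Fixed round black rubber mark, 50 mm across, with a thin white ring, on a flat aluminium strip (70 x 396 mm, 5 mm thick, fixed to the desk). Point: centre of its upper face, 8 mm above the desk; its y axis runs along the row, from d towards a. Third from the left.
- mark_d_top (a point): Fixed round black rubber mark, 50 mm across, with a thin white ring, on a flat aluminium strip (70 x 396 mm, 5 mm thick, fixed to the desk). Point: centre of its upper face, 8 mm above the desk; its y axis runs along the row, from d towards a. The right-hand end of the row.
- red_button: Red round button, 22 mm across and 6.5 mm high, fixed on the strip 50 mm beyond one of the two end marks (a or d): it shows the tall end of the row. A blue button of the same size is at the other end. Origin: centre of its underside, 5 mm above the desk.
- pin_jar_mid (a point): Bystander, loose: round jar of pins, 44 mm across, 48 mm tall, clear with a black screw lid that has a pale label on top. Point: its centre, 24 mm above its underside.
There are look-alikes about, which are no part of the job. What is shaped like the part that bears tall_eyepiece_mid but green or purple is not meant.

How it is judged:
By the outcome, as a careful person would: the job done as asked, in the order asked, and still so for the second after the job is handed in, with the robot touching nothing.
It also fails if it takes over 120 s, if anything falls off the work surface, if the arm or the gripper's body presses on something with over 40 N, if the wrist force passes 120 N, or if a joint passes its speed limit or range.

### The arm

A 6-joint arm with a two-finger parallel gripper is mounted at the origin on a cart in front of the work surface, level with it; the furniture and walls round the work are solid. World frame = base frame: x ahead of the robot, y to its left, z up, the work surface at z = 0. Lengths are in m, angles in degrees, forces in N, time in s.
With the tool pointing down it reaches from about 0.4 to 0.825 m from the base axis. Payload 7 kg.
Tool frame: the origin (TCP) lies midway between the tips of the shut fingers; the grasp point (between the pads) lies 19 mm behind it; z points along the fingers, y is the line along which they close (so a half turn about z gives the same grasp; the last joint's range is limited). The gripper opens to 88 mm and grips with 3 to 60 N. Pads are 19 mm wide; open, the fingers measure 130 mm over their backs; the gripper's body (78 mm by 193 mm) begins 47 mm behind the grasp point.
Start: joints at [16.507, 20.546, 0.682, 0, -70.136, -16.507], TCP at [0.675, -0, 0.227] pointing down, gripper open.
Joint ranges: [-176.03, 176.03], [-82.01, 121.73], [-58.28, 71.71], [-173.87, 95.51], [-174.79, -0.11], [-173.66, 173.66]. Speed limits (degrees/s): [136.94, 136.94, 172.46, 180, 180, 180].

### API

Orientations are given as a 3x3 rotation matrix whose columns are the frame's x, y, z axes.
In Python, from rig import robot gives the robot as it stands. Calls block until the motion is done:
- robot.goto(position, orientation): joint-space move of the TCP to a pose.
- robot.servo_line(position, ori=None, speed=0.15): straight line of the TCP; ori=None keeps the orientation; speed is the mean speed in m/s.
- robot.movej(angles): joint-space move.
- robot.move_gripper(opening): opening from 0.0 (shut) to 1.0 (fully open); the grip force is fixed at half the most; returns when the fingers have stopped.
- robot.dwell(seconds).
- robot.ik(position, orientation): joint angles nearest the present ones, or None.
- robot.grab_frame(name): name is "scene" or "side" or "wrist"; returns (picture, depth): 400x640x3 uint8, red, green, blue; 400x640 float32, m along the optical axis (not along the pixel's ray), 0 where there is no reading.
- robot.camera_info(name): a dict with "vfov" (degrees; the focal length in pixels is half the picture's height over the tangent of half this angle, whatever the lens; pixels are square), "cx", "cy" (the principal point, pixels), "view" (4x4, takes a point from world to camera coordinates); the wrist camera has in their place "T_tool_cam" (4x4, takes a point from camera to tool coordinates, whose origin is the TCP and whose axes are the flange's). Camera axes: x right, y down, z forward; pixel columns grow to the right and rows downward; lengths in m; the calibration is good to about 2 mm. The wrist camera is an equidistant fisheye: a pixel r from the principal point sees the ray r / f radians off the axis. A picture is of the moment at which its call begins: read the wrist's pose just before it. camera_info takes no time and is no camera call.
A pose or a line that the arm cannot do raises robot.Unreachable and nothing moves.
- robot.job_done(): hands the job in; it is judged then, once.
Readings, each from a call of its own:
- robot.read_t(): time.
- robot.read_qpos(): joint angles.
- robot.read_qvel(): joint speeds.
- robot.read_effort(): joint torques, N m.
- robot.read_position(): TCP position.
- robot.read_tcp_rot(): TCP orientation.
- robot.read_force(): force on the tool from outside, world axes, zero at the start.
- robot.read_ft_torque(): the same for the moment, N m.
- robot.read_grip_width(): opening from 0.0 (shut) to 1.0 (fully open).
- robot.read_finger_force(): force on a finger pad.
Only numpy, scipy, OpenCV 4.12 (cv2) and the standard library are available. Lean on these libraries where they do the work, as an engineer would, in place of code of your own. Each camera call takes 0.05 s, during which the arm holds its last target. There are 200 camera calls.

## Working session

There is one attempt and no reset: what is moved stays moved. The work goes in short steps, each a Python script; the robot and the scene stay as the last script left them, time stands still between calls to the robot, and variables do not carry over. Pictures are saved under pics/ and viewed, at most 14 in all, crops included, and the job is handed in when it is done.

```bash
mkdir -p pics; cat > h.py <<'E'
import numpy as np, cv2
from rig import robot
def snap(n,save=None):
    R=robot.read_tcp_rot();p=robot.read_position()
    im,d=robot.grab_frame(n)
    if save: cv2.imwrite('pics/'+save,cv2.cvtColor(im,cv2.COLOR_RGB2BGR))
    return im,d,np.array(p),np.array(R)
def ray(n,u,v,p=None,R=None):
    c=robot.camera_info(n);f=200/np.tan(np.radians(c['vfov'])/2)
    x,y=(u-c['cx'])/f,(v-c['cy'])/f
    if n=='wrist':
        r=np.hypot(x,y)+1e-12;d=np.array([np.sin(r)*x/r,np.sin(r)*y/r,np.cos(r)])
        T=np.array(c['T_tool_cam']);return p+R@T[:3,3],R@T[:3,:3]@d
    V=np.linalg.inv(np.array(c['view']));return V[:3,3],V[:3,:3]@np.array([x,y,1.])
def onplane(n,u,v,z,p=None,R=None):
    o,d=ray(n,u,v,p,R);return o+d*(z-o[2])/d[2]
E
python3 - <<'E'
from h import *
a=snap('scene','s1.png');b=snap('side','d1.png');w=snap('wrist','w1.png')
for n in('scene','side','wrist'):print(robot.camera_info(n))
print(w[2],w[3],robot.read_t())
E
```

```text
{'vfov': 43.24114532750953, 'cx': 323.3966690461189, 'cy': 199.93686526271804, 'view': array([[-0.51479122, -0.85729975, -0.0052091 ,  0.26307323],
       [-0.62886135,  0.3817343 , -0.67735687,  0.39224378],
       [ 0.58268637, -0.34542156, -0.73563615,  0.93458033],
       [ 0.        ,  0.        ,  0.        ,  1.        ]])}
{'vfov': 46.82148209792228, 'cx': 316.02665446014925, 'cy': 197.8108115111346, 'view': array([[ 0.80974742,  0.58666493, -0.01154829, -0.44583054],
       [ 0.47418446, -0.66583464, -0.57603241, -0.24592664],
       [-0.34562727,  0.46096474, -0.81734527,  1.49363608],
       [ 0.        ,  0.        ,  0.        ,  1.        ]])}
{'vfov': 65.70646984690485, 'cx': 322.54107444440183, 'cy': 203.0085402276439, 'T_tool_cam': array([[ 2.51747496e-04, -9.64721703e-01, -2.63271671e-01,
         7.04931905e-02],
       [ 9.99999783e-01,  4.03242209e-04, -5.21397037e-04,
         1.45883416e-03],
       [ 6.09165288e-04, -2.63271482e-01,  9.64721595e-01,
        -1.60115304e-01],
       [ 0.00000000e+00,  0.00000000e+00,  0.00000000e+00,
         1.00000000e+00]])}
[ 6.74558460e-01 -3.26117094e-05  2.25723222e-01] [[-1.06125448e-04 -9.99998933e-01 -1.45706082e-03]
 [-9.99999987e-01  1.06304344e-04 -1.22701648e-04]
 [ 1.22856409e-04  1.45704778e-03 -9.99998931e-01]] 0.15
```

View pics/s1.png

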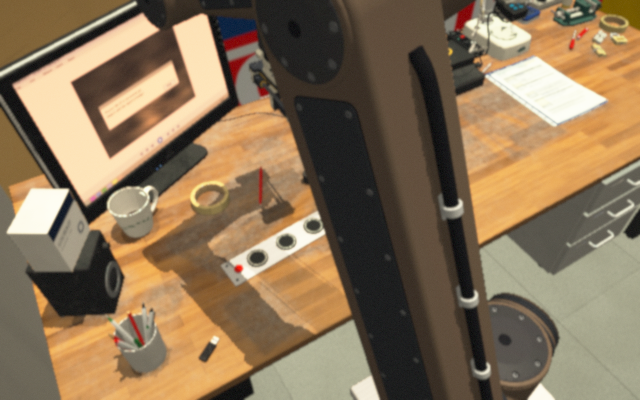

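View pics/d1.png

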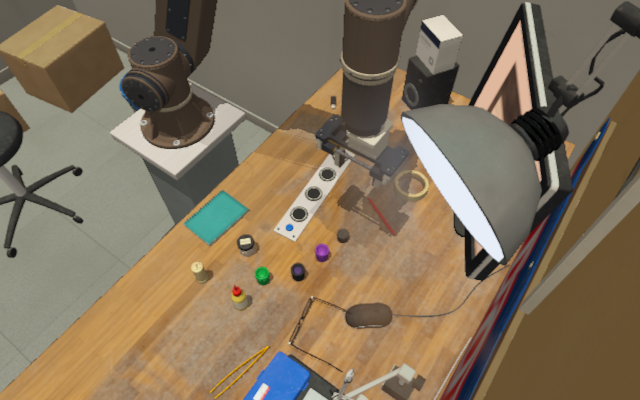

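View pics/w1.png

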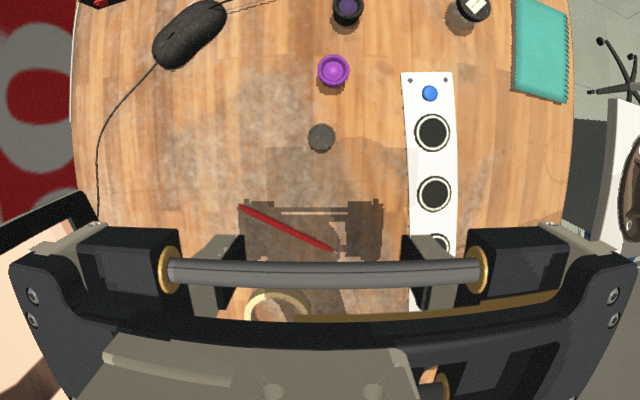

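The side picture shows brass cylinder (199,272), bottle (239,298), jar (246,243), green (262,276), black (298,271), purple (322,253) and short black (343,236). The blue button is at (290,227), next to mark d. In the scene picture, the red button is at (238,268), next to mark a. So the order is bottle to a, cylinder to b, tall eyepiece to c and short eyepiece to d. The tall eyepiece candidates are black (298,271), green and purple; black fits the description. I'll confirm that in a crop.

```bash
python3 - <<'E'
from h import *
im=cv2.imread('pics/d1.png');cv2.imwrite('pics/d1c.png',cv2.resize(im[140:320,170:370],None,fx=3.3,fy=3.3,interpolation=cv2.INTER_CUBIC))
for k,(u,v,z) in dict(cyl=(199,272,.035),bot=(239,298,.037),jar=(246,243,.024),green=(262,276,.02),black=(298,271,.02),purple=(322,253,.02),short=(343,236,.013),blue=(290,227,.01),d=(299,214,.008),c=(314,194,.008),b=(328,174,.008)).items():
  print(k,onplane('side',u,v,z).round(3))
for k,(u,v,z) in dict(red=(238,268,.011),a=(257,258,.008),b=(286,242,.008)).items(): print(k,onplane('scene',u,v,z).round(3))
E
```

```text
cyl [ 0.45  -0.355  0.035]
bot [ 0.577 -0.349  0.037]
jar [ 0.486 -0.221  0.024]
green [ 0.578 -0.268  0.02 ]
black [ 0.643 -0.205  0.02 ]
purple [ 0.663 -0.128  0.02 ]
short [ 0.676 -0.051  0.013]
blue [ 0.543 -0.109  0.01 ]
d [ 0.537 -0.061  0.008]
c [0.531 0.018 0.008]
b [0.522 0.1   0.008]
red [0.506 0.229 0.011]
a [0.511 0.179 0.008]
b [0.517 0.1   0.008]
```

View pics/d1c.png

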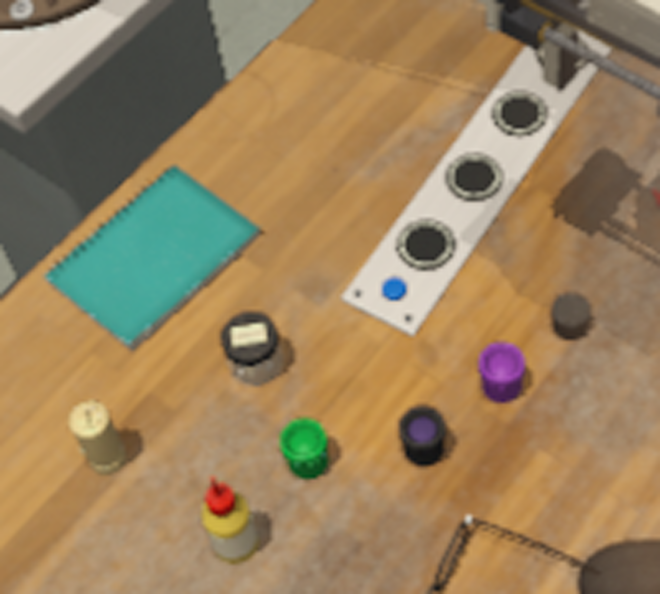

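Crop confirms: black eyepiece at (298,271), with green and purple as look-alikes; the short black one at (343,236) is the short eyepiece. Next, wrist views of the objects and the marks.

```bash
python3 - <<'E'
from h import *
im,d=robot.grab_frame('side')
for u,v in [(470,160),(420,120),(495,240),(405,150)]:
  o,r=ray('side',u,v);print('lamp',d[v,u],(o+r*d[v,u]).round(3))
R=np.array([[0,-1,0],[-1,0,0],[0,0,-1.]])
for n,p in dict(m=[.56,.2,.25],o=[.57,-.13,.27]).items():
  robot.goto(p,R)
  im,d,P,Q=snap('wrist',f'w_{n}.png');np.savez(f'w_{n}.npz',im=im,d=d,P=P,Q=Q)
a=[cv2.imread(f'pics/w_{n}.png') for n in 'mo'];cv2.imwrite('pics/mo.png',cv2.resize(np.vstack([a[0][:300],a[1][:300]]),(640,600)))
print(robot.read_t())
E
```

```text
lamp 0.5417705 [ 0.932 -0.206  0.655]
lamp 0.5876642 [ 0.851 -0.176  0.649]
lamp 0.69427204 [ 1.002 -0.155  0.467]
lamp 0.9719616 [0.762 0.034 0.335]
2.475
```

View pics/mo.png

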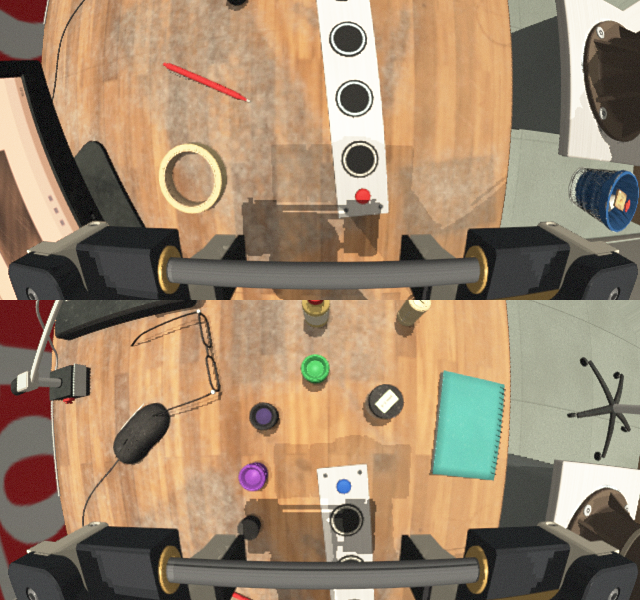

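The wrist views are clear. In the top one: marks a (360,159), b (354,98), c (348,39) and the red button beyond a. In the bottom one: black eyepiece (264,117), short eyepiece (249,227), mark d (347,219), with the bottle and cylinder at the top edge. One more view for those two, then computing.

```bash
python3 - <<'E'
from h import *
R=np.array([[0,-1,0],[-1,0,0],[0,0,-1.]])
robot.goto([.55,-.26,.27],R)
im,d,P,Q=snap('wrist','w_p.png');np.savez('w_p.npz',im=im,d=d,P=P,Q=Q)
cv2.imwrite('pics/w_pc.png',cv2.resize(cv2.imread('pics/w_p.png')[:260,200:520],None,fx=2,fy=2))
def blob(n,u,v,rad,lim):
  D=np.load(f'w_{n}.npz');g=D['im'].max(2);m=(g<lim).astype(np.uint8)
  k=np.zeros_like(m);cv2.circle(k,(u,v),rad,1,-1);m&=k
  N,l,s,c=cv2.connectedComponentsWithStats(m);i=1+np.argmax(s[1:,4]);return c[i],s[i],D['P'],D['Q'],D['d'][v,u]
for k,n,u,v,r,lim,z in [('a','m',360,159,16,70,.008),('b','m',354,98,16,70,.008),('c','m',348,39,16,70,.008),('d','o',347,219,15,70,.008),('tall','o',264,117,18,90,.041),('short','o',249,227,16,90,.027)]:
  c,s,P,Q,dd=blob(n,u,v,r,lim);print(k,c.round(1),s,onplane('wrist',*c,z,P,Q).round(4),'px',onplane('wrist',u,v,z,P,Q).round(4),round(float(dd),3))
E
```

```text
a [359.6 159. ] [347 146  27  27 568] [0.5106 0.1791 0.008 ] px [0.51   0.1791 0.008 ] 0.398
b [354.1  97.9] [341  85  27  27 585] [0.5188 0.0992 0.008 ] px [0.5188 0.0994 0.008 ] 0.377
c [347.7  38.2] [334  26  28  25 552] [0.5269 0.0192 0.008 ] px [0.5264 0.0203 0.008 ] 0.357
d [346.5 219.9] [334 208  26  25 480] [ 0.5344 -0.0596  0.008 ] px [ 0.5338 -0.061   0.008 ] 0.44
tall [264.4 116.7] [250 103  29  27 424] [ 0.6419 -0.206   0.041 ] px [ 0.6424 -0.2056  0.041 ] 0.378
short [249.9 227.4] [237 214  25  29 449] [ 0.6711 -0.0543  0.027 ] px [ 0.6724 -0.0549  0.027 ] 0.425
```

View pics/w_pc.png

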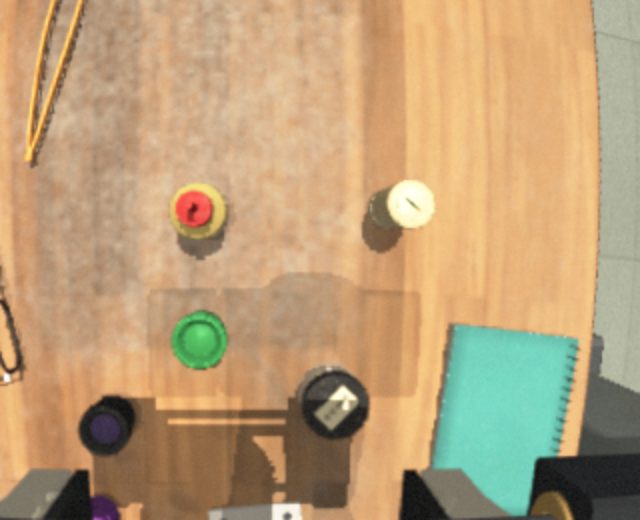

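Crop shows bottle shoulder centre (198,211), spout tip (193,207) and cylinder top (409,204). Bottle first.

```bash
cat >> h.py <<'E'
R0=np.array([[0,-1,0],[-1,0,0],[0,0,-1.]])
def pick(x,y,zg,open_=.75,up=.24):
    robot.goto([x,y,max(.16,zg+.12)],R0);robot.move_gripper(open_)
    robot.servo_line([x,y,zg-.019],speed=.12)
    robot.move_gripper(0);w=robot.read_grip_width()*88
    print('width',w,'F',robot.read_finger_force(),'t',robot.read_t())
    robot.servo_line([x,y,up],speed=.2)
    print('held',robot.read_grip_width()*88,robot.read_finger_force());return w
def place(x,y,zg,w,up=.24):
    robot.goto([x,y,.24],R0)
    robot.servo_line([x,y,zg-.019+.008+.02],speed=.15)
    robot.servo_line([x,y,zg-.019+.008+.001],speed=.04)
    print('Fz',np.round(robot.read_force(),2));robot.dwell(.2)
    robot.move_gripper(min(1,(w+22)/88));robot.servo_line([x,y,up],speed=.15)
    print('t',robot.read_t())
E
python3 - <<'E'
from h import *
D=np.load('w_p.npz');P,Q=D['P'],D['Q']
for k,u,v,z in [('cyl',404.5,102,.07),('shoulder',299,105.5,.07),('tip',296.5,103.5,.114)]: print(k,onplane('wrist',u,v,z,P,Q).round(4),D['d'][int(v),int(u)])
E
```

```text
cyl [ 0.4529 -0.3548  0.07  ] 0.33922574
shoulder [ 0.5758 -0.3481  0.07  ] 0.32205987
tip [ 0.575  -0.3481  0.114 ] 0.30381942
```

```bash
python3 - <<'E'
from h import *
w=pick(.5755,-.3481,.037)
if w>20:
  place(.5106,.1791,.037,w)
  snap('wrist','p1.png')
E
```

```text
width 33.51530984983412 F 29.999800622463226 t 6.325
held 33.499099775192896 29.999745190143585
Fz [-0.11 -0.91 -1.1 ]
t 13.9583
```

View pics/p1.png

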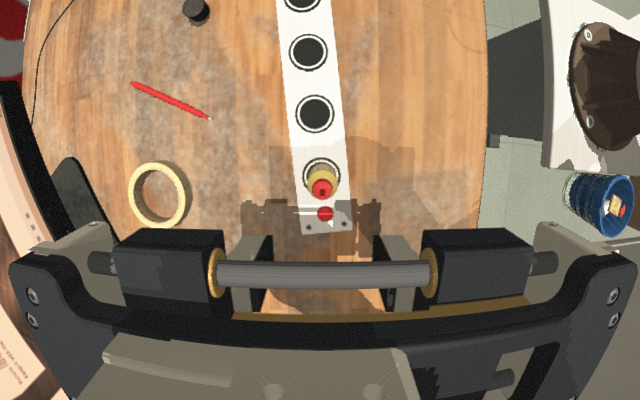

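The bottle stands upright on mark a. In the picture the shoulder is near (321,180) and mark b is at (315,113). On to the cylinder.

```bash
python3 - <<'E'
from h import *
P,Q=np.array(robot.read_position()),np.array(robot.read_tcp_rot())
print('tip',onplane('wrist',322,188,.122,P,Q).round(4),'sh',onplane('wrist',321.5,182,.078,P,Q).round(4))
w=pick(.4529,-.3548,.040)
if w>20:
  place(.5187,.0993,.040,w)
  w=pick(.6419,-.206,.024)
  if w>20:
    place(.5266,.0193,.024,w)
    snap('wrist','p2.png')
E
```

```text
tip [0.5093 0.1697 0.122 ] sh [0.5098 0.1729 0.078 ]
width 28.493103566207196 F 29.996795654296875 t 18.4333
held 28.648553955643873 29.996638298034668
Fz [ 0.29  0.23 -1.25]
t 25.7833
width 35.435226399289625 F 30.000253915786743 t 29.6583
held 35.21482895291247 29.99971032142639
Fz [ 0.48 -0.29 -0.89]
t 36.6167
```

View pics/p2.png

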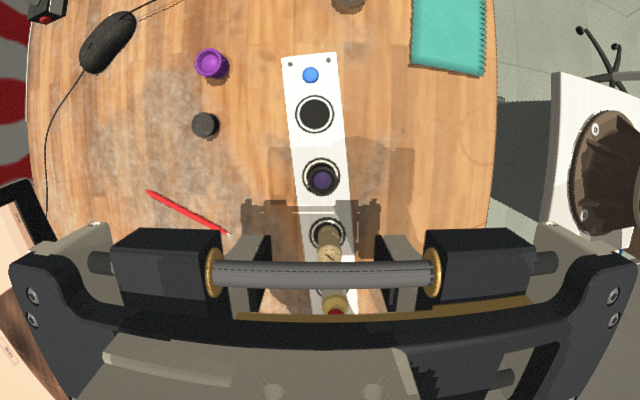

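The cylinder (330,250) and tall eyepiece (321,180) stand on marks b and c. The short one is at (205,125), next to the purple look-alike at (211,64).

```bash
python3 - <<'E'
from h import *
P,Q=np.array(robot.read_position()),np.array(robot.read_tcp_rot())
s=onplane('wrist',205,125.5,.027,P,Q);d=onplane('wrist',314.5,113.5,.008,P,Q);print(s.round(4),d.round(4))
if abs(s[1]+.0545)<.006:
  w=pick(s[0],(s[1]-.0543)/2,.022)
  if w>20:
    place(.5347,-.0605,.022,w)
for i,p in enumerate([[.52,.27,.30],[.53,.12,.30]]):
  robot.goto(p,R0);im,dd,P,Q=snap('wrist',f'f{i}.png');np.savez(f'f{i}.npz',im=im,d=dd,P=P,Q=Q)
a=[cv2.resize(cv2.imread(f'pics/f{i}.png')[40:260,200:440],None,fx=2.7,fy=2.7,interpolation=cv2.INTER_CUBIC) for i in (0,1)]
for i in (0,1): cv2.imwrite(f'pics/f{i}c.png',a[i])
im,dd,_,_=snap('side','dside.png')
E
```

```text
[ 0.6712 -0.0501  0.027 ] [ 0.5346 -0.0603  0.008 ]
width 30.98451180602541 F 30.000215470790863 t 39.975
held 30.89959545266916 29.99977022409439
Fz [-0.08 -0.1  -0.38]
t 46.575
```

View pics/f0c.png

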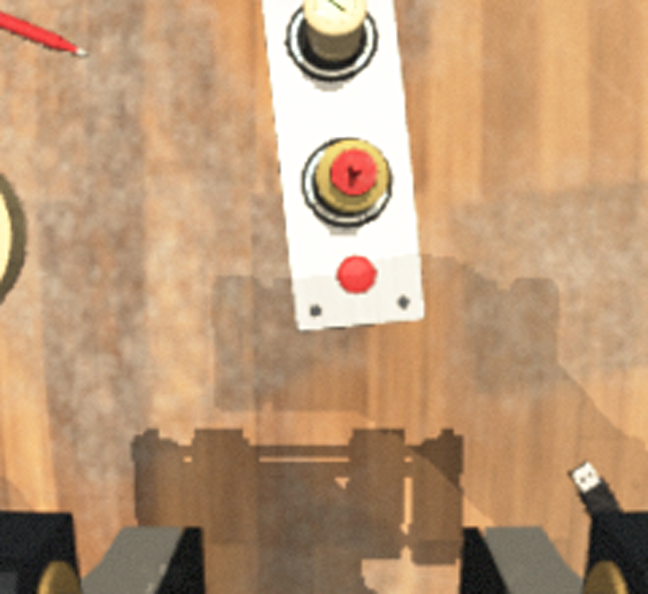

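View pics/f1c.png

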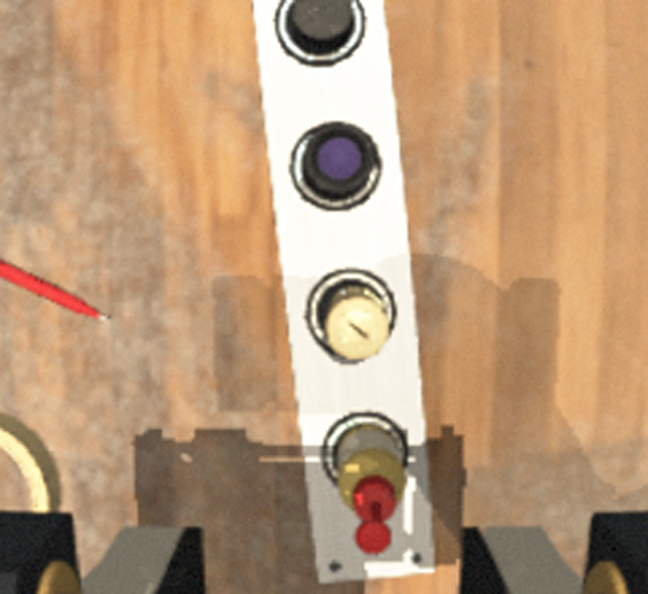

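Close views: the bottle shoulder is at (353,175) and ring a at (347,182). The cylinder top is at (357,327) with ring b at (351,315), the lens at (339,159) with ring c at (336,165), and the short top is near (322,22). Converting these to offsets.

```bash
python3 - <<'E'
from h import *
def pt(i,x,y,z):
  D=np.load(f'f{i}.npz');return onplane('wrist',200+(x+.5)/2.7-.5,40+(y+.5)/2.7-.5,z,D['P'],D['Q'])
for k,i,x,y,z in [('ringa',0,347,182,.008),('shoulder',0,353,175.5,.078),('tip',0,354,174,.122),('ringb',1,351,315,.008),('cyltop',1,357,327,.078),('ringc',1,336,165,.008),('talllens',1,339,159,.047),('ringd',1,320,20,.008),('short',1,322,20,.035)]: print(k,pt(i,x,y,z).round(4))
# second view of tall/short/d
robot.goto([.53,.03,.30],R0);im,dd,P,Q=snap('wrist','f2.png');np.savez('f2.npz',im=im,d=dd,P=P,Q=Q)
cv2.imwrite('pics/f2c.png',cv2.resize(cv2.imread('pics/f2.png')[40:220,220:420],None,fx=3.2,fy=3.2,interpolation=cv2.INTER_CUBIC))
E
```

```text
ringa [0.5106 0.1788 0.008 ]
shoulder [0.5091 0.1789 0.078 ]
tip [0.5098 0.1806 0.122 ]
ringb [0.5186 0.1007 0.008 ]
cyltop [0.5173 0.0981 0.078 ]
ringc [0.5266 0.0193 0.008 ]
talllens [0.5252 0.0188 0.047 ]
ringd [ 0.5349 -0.0612  0.008 ]
short [ 0.5335 -0.0547  0.035 ]
```

View pics/f2c.png

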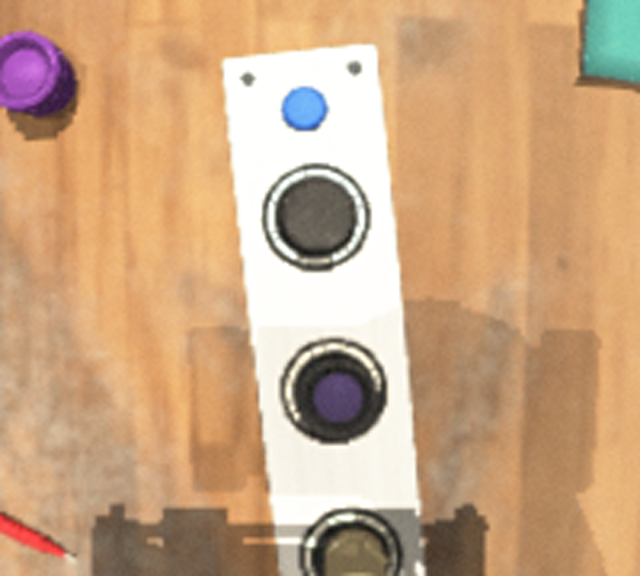

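View pics/dside.png

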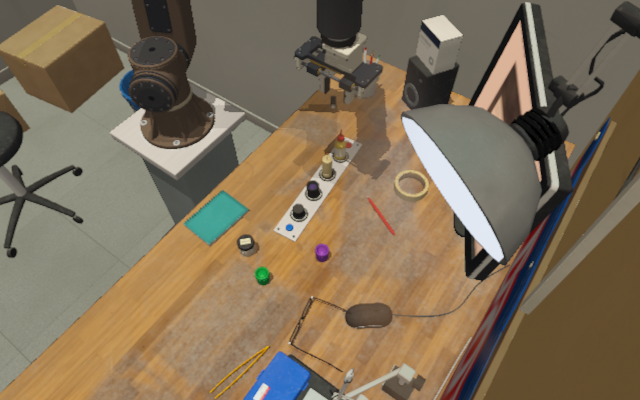

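All four stand in order and the jar is still at (246,243). For the short one, the top (316,216) sits inside ring d (316,217). Checking that offset, then handing in.

```bash
python3 - <<'E'
from h import *
D=np.load('f2.npz')
f=lambda x,y,z:onplane('wrist',220+(x+.5)/3.2-.5,40+(y+.5)/3.2-.5,z,D['P'],D['Q'])[:2]
o=f(316,216,.035)-f(316.5,217,.008);o2=f(338,397,.047)-f(333,390,.008);print(o.round(4),o2.round(4),robot.read_grip_width(),robot.read_t())
if np.linalg.norm(o)<.0045: robot.job_done();print('done')
E
```

```text
[-0.0001  0.0007] [-0.002  -0.0022] 0.597623480548291 49.1417
the job is handed in; nothing more can be done
done
```

I handed the job in at about 49 s. From the red end to the blue end, the row is oil bottle, lock cylinder, tall eyepiece and short eyepiece. All stand upright within about 3 mm of their mark centres in the last camera views, and the pin jar has not moved.

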